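# Press the push-on cap onto the turntable spindle

## Robot

A 7-joint arm with a two-finger parallel gripper is mounted at the origin on the work surface. World frame = base frame: x ahead of the robot, y to its left, z up, the work surface at z = 0. Lengths are in mm, angles in rad, forces in N, time in s.
With the tool pointing down it reaches from about 400 to 875 mm from the base axis. Payload 6.5 kg.
Tool frame: the origin (TCP) lies at the very end of the fingers, on their centre line; the grasp point (between the pads) lies 19 mm behind it; y points along the fingers, z is the direction in which the jaws open and shut, and the axes are right-handed (so a half turn about y gives the same grasp; the last joint's range is limited). The gripper opens to 88 mm and grips with 3 to 60 N. Pads are 18 mm wide; open, the fingers measure 123 mm over their backs; the gripper's body (75 mm by 187 mm) begins 45 mm behind the grasp point.
Start: joints at [1.089, 0.536, -0.004, 1.538, 0.003, 1.067, -0.071], TCP at [262.544, -594.61, 238.716] pointing down, gripper open.
Joint ranges: [-2.7, 2.7], [-0.37, 2.16], [-1.27, 1.26], [0.24, 2.4], [-1.31, 4.45], [0.19, 1.91], [-2.76, 2.76]. Speed limits (rad/s): [2.39, 2.39, 3.14, 3.14, 3.14, 3.14, 3.14].

## Interface

Orientations are given as a rotation vector (axis times angle).
In Python, from rig import robot, eyes gives the robot as it stands.
- The arm moves only by the shell command python3 -m crank 'ROWS' [OPENING]. ROWS is JSON, a list of rows, each an object with "slide": the shift along the tool's x, y, z in mm, a list of three; "angular": the turn, a rotation vector about the tool's x, y, z in degrees, a list of three. In form: [{"slide": [tx, ty, tz], "angular": [wx, wy, wz]}, ...]. A call has 1 to 12 rows; each row shifts and turns the commanded pose from where the row before left it, along the tool's axes as they then stand; what a row does not reach is not made up. A row lasts 1/10 s, in which the tool goes at most 50 mm and 8.59 degrees, less where a joint would pass 70% of its speed; a pose out of reach is approached as far as the arm can. A call is refused whole if a number of a shift passes 50 or a number of a turn 8.59, either way. A call with a gripper value outside its range is refused whole. OPENING is the opening, from 0 (shut) to 1 (fully open), set as the call begins (- or left out, the last holds). The fingers move at their own pace and stop on an object; the grip force is fixed at half the most. Time passes only in rows, so rows that do not move let the fingers close. It gives the time, the measured TCP pose, the force and the opening at its end, in the units of the state.
- robot.sense(): the state, without advancing time (a new reading comes with each control period).
- eyes.grab_frame(name): name is "scene" or "top" or "wrist"; returns a dict with "img" (384x512x3 uint8, red, green, blue), "K" (3x3 intrinsics, pixels), "T" (4x4, takes a point from camera to world coordinates). Camera axes: x right, y up, looking along -z (the intrinsics and any distortion apply to the point x, -y, -z); pixel columns grow to the right and rows downward; lengths in mm; the calibration is good to about 2 mm. A picture is of the moment at which its call begins. There is no depth.
- robot.hand_in(): hands the job in, once; it reports no verdict.
The state is a dict: "time": time; "joints": joint angles; "joint_velocities": joint speeds; "tau": joint torques, N m; "ee_pos": TCP position; "tcp_rot": TCP orientation; "ft_force": force on the tool from outside, world axes, zero at the start; "moment": the same for the moment, N m; "finger_gap": finger opening in mm.
Only numpy, scipy, OpenCV 4.12 (cv2) and the standard library are available. Lean on these libraries where they do the work, as an engineer would, in place of code of your own. Each camera call takes 0.05 s, during which the arm holds its last target.

## Task

Take the domed steel push-on cap from the tray, set it on the spindle of the physics-lab turntable and press it straight down, going by feel: the turntable must be pushed down through its free play and end up clamped by the cap, with about 10 N, on the rubber ring underneath, without ever loading the hub with more than 18 N. Then let go of the cap and leave the can, the screwdriver and the spare pulley where they are.

Things in the scene. Friction and masses are not known exactly. Their poses are not given: they have to be found in the camera images.
- cap: Loose push-on axle cap of bare steel: a cylinder 30 mm in diameter and 36 mm tall with a closed, slightly domed top and an open 22 mm mouth below, 53 g. It stands upright on the tray, mouth down. Origin: centre of its lower rim; z up.
- stand: Fixed turntable stand: grey base 170 x 140 x 22 mm, pillar, and a plain vertical steel spindle 10 mm in diameter on its centre line. Origin: centre of the base's underside, on the spindle's axis; z up. The spindle does not turn.
- spindle_tip (a point): The top end of the spindle, 126 mm above the stand's underside, on its axis. The last 6 mm taper to 5 mm in diameter.
- turntable: Round aluminium turntable, 130 mm in diameter with a turned-down rim, already on the spindle, on which it can only slide up and down. Origin on the spindle axis, 8 mm below its flat top. About 1 N moves it down; it has an unknown 1 to 12 mm of free play above a hidden rubber ring whose height differs by up to 7 mm, so its pose does not tell where it will stop.
- hub_top (a point): Centre of the flat top of the turntable's hub (36 mm in diameter), where the cap's rim bears; 7 to 25 mm below the spindle's tip at the start. Past the free play the ring resists with 9 N per mm: the push is then the drag of the teeth plus the clamping force on the hub, so pushing slowly to some 15 N in all leaves about 8 to 10 N of clamping. Keep the clamping below 18 N.
- tray: Fixed black tray, 170 x 130 mm, with a 7 mm rim and an inner floor 4 mm above the table, on which the cap stands. Origin: centre of its underside.
- can: Bystander: full red drinks can, 66 mm in diameter, 115 mm tall, upright. Origin: centre of its underside.
- screwdriver: Bystander: screwdriver lying on the table between the robot and the work. Origin: near its middle, underneath.
- spare_pulley: Bystander: grey plastic pulley, 60 mm in diameter, 24 mm tall, lying flat. Origin: centre of its underside.
- cap_teeth (a point): Centre of the ring of six sprung teeth inside the cap, 7 mm above its rim. They start to grip when the rim is about 8 mm below the spindle's tip; sliding on down then takes about 4 to 8 N, and they do not let the cap slide back up (when the push ends the clamping may creep by a newton or two).

How it is judged:
By the outcome, as a careful person would: the job done as asked, in the order asked, and still so for the second after the job is handed in, with the robot touching nothing.
It also fails if it takes over 45 s, if anything falls off the work surface, if the arm or the gripper's body presses on something with over 40 N, if the wrist force passes 120 N, or if a joint passes its speed limit or range.

## Working session

There is one attempt and no reset: what is moved stays moved. The work goes in short steps, Python scripts to look and compute and a shell command to move; the robot and the scene stay as the last step left them, time stands still between calls to the robot, and variables do not carry over. Pictures are saved under pics/ and viewed, and the job is handed in when it is done.

```bash
mkdir -p pics; ls
cat > h.py <<'E'
import numpy as np, cv2
from rig import robot, eyes
from scipy.spatial.transform import Rotation as R
def grab(n,f):
    d=eyes.grab_frame(n); cv2.imwrite('pics/'+f+'.png',d['img'][:,:,::-1])
    np.savez('pics/'+f+'.npz',**{k:np.array(d[k]) for k in('img','K','T')},extra=str([k for k in d])); return d
def ray(d,u,v):
    K=np.array(d['K']);T=np.array(d['T'])
    p=np.linalg.inv(K)@[u,v,1]; p=np.array([p[0],-p[1],-p[2]])
    return T[:3,3],T[:3,:3]@p
def onz(d,u,v,z):
    o,r=ray(d,u,v); return o+r*(z-o[2])/r[2]
def proj(d,P):
    K=np.array(d['K']);T=np.array(d['T']);c=T[:3,:3].T@(np.array(P)-T[:3,3]); q=K@[c[0],-c[1],-c[2]]; return q[:2]/q[2]
E
python3 - <<'E'
from h import *
print(robot.sense())
for n in('scene','top','wrist'):
    d=grab(n,n+'0'); print(n,[k for k in d],np.round(d['T'],3).tolist(),np.array(d['K']).tolist())
E
```

```text
pics
{'time': 0.0, 'joints': array([ 1.08875784,  0.53714466, -0.0044715 ,  1.53885406,  0.00261382,
        1.06733342, -0.07120168]), 'joint_velocities': array([-0.00038472,  0.00067339,  0.00047886, -0.00068921, -0.00060358,
        0.00119371,  0.0001493 ]), 'tau': array([-1.60468167e-04, -5.70987904e+01,  9.90894064e-01, -2.51607567e+01,
       -5.62077085e-02,  1.77952956e-02,  1.47078840e-04]), 'ee_pos': array([ 262.32072631, -594.03964328,  237.86015946]), 'tcp_rot': array([-0.42091884,  1.99405345, -1.99065963]), 'ft_force': array([-0.43052398,  0.12103842, -0.63917162]), 'moment': array([-0.04631175,  0.01528937, -0.01002336]), 'finger_gap': 88.33686110833544}
scene ['img', 'K', 'T'] [[0.356, -0.66, 0.662, 1062.913], [0.934, 0.26, -0.244, -169.558], [-0.011, 0.705, 0.709, 597.358], [0.0, 0.0, 0.0, 1.0]] [[364.89929244716535, 0.0, 254.52808445500418], [0.0, 364.89929244716535, 189.08583421384196], [0.0, 0.0, 1.0]]
top ['img', 'K', 'T'] [[0.002, 0.993, -0.117, 509.556], [-0.999, -0.002, -0.038, -5.858], [-0.038, 0.117, 0.992, 895.7], [0.0, 0.0, 0.0, 1.0]] [[473.77838238840815, 0.0, 253.42073345679424], [0.0, 473.77838238840815, 177.0740396385509], [0.0, 0.0, 1.0]]
wrist ['img', 'K', 'T'] [[0.405, 0.883, 0.236, 322.858], [-0.914, 0.392, 0.102, -567.291], [-0.002, -0.257, 0.966, 383.542], [0.0, 0.0, 0.0, 1.0]] [[275.9913312530443, 0.0, 254.46918570382627], [0.0, 275.9913312530443, 193.6023451993653], [0.0, 0.0, 1.0]]
```

View pics/scene0.png

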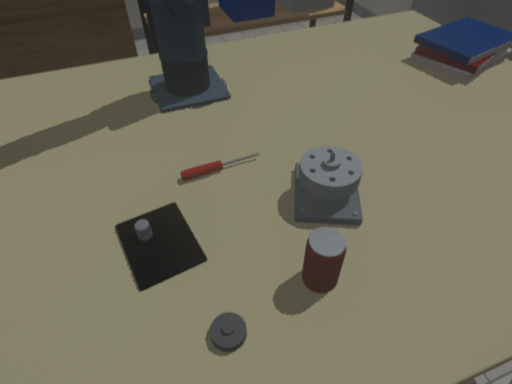

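View pics/top0.png

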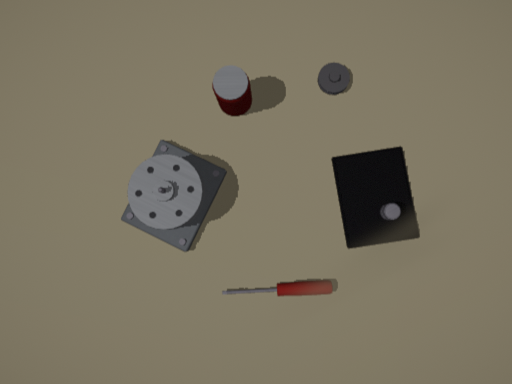

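Run:
```python
from h import *
s=robot.sense(); print(R.from_rotvec(s['tcp_rot']).as_matrix().round(3))
```

```text
[[-0.915 -0.001  0.404]
 [-0.404  0.001 -0.915]
 [ 0.    -1.    -0.001]]
```

The scene picture shows the cap at about (144,230) on the tray, the turntable at (330,172), the can at (324,260), the pulley at (228,331) and the screwdriver at (215,168). In the top picture the cap is at (391,212) and the spindle at about (162,189). I'll zoom in on the cap and spindle.

Run:
```python
from h import *
a=cv2.imread('pics/top0.png'); b=cv2.imread('pics/scene0.png')
def c(im,x,y,w=33,h=25): return cv2.resize(im[y-h:y+h,x-w:x+w],(396,300),interpolation=cv2.INTER_CUBIC)
g=lambda im:cv2.convertScaleAbs(im,alpha=1.5)
cv2.imwrite('pics/z0.png',np.vstack([np.hstack([g(c(a,391,212)),g(c(a,163,190))]),np.hstack([g(c(b,144,230)),g(c(b,331,165))])]))
```

```text
(no output)
```

View pics/z0.png

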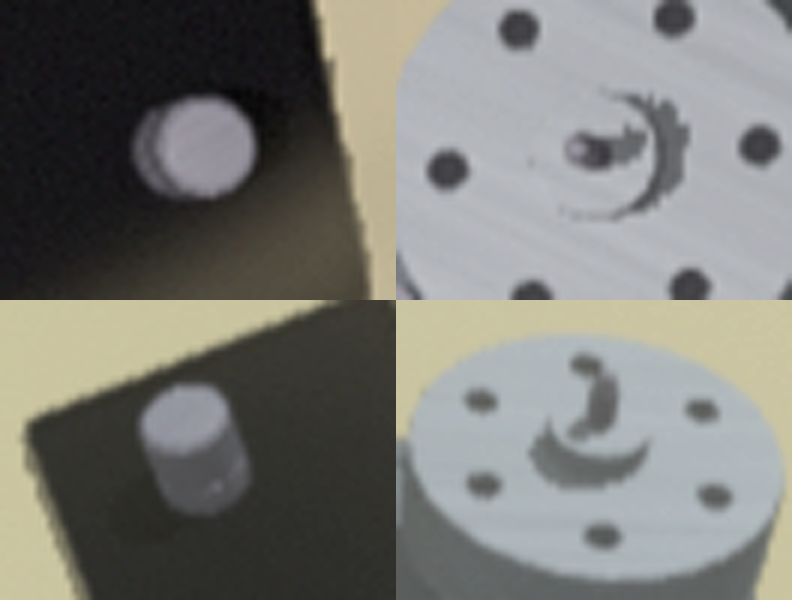

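Run:
```python
from h import *
L=lambda f:dict(np.load('pics/'+f+'.npz'))
t,s=L('top0'),L('scene0')
def tri(p,q):
    o1,r1=ray(t,*p);o2,r2=ray(s,*q); A=np.stack([r1,-r2],1); k=np.linalg.lstsq(A,o2-o1,rcond=None)[0]
    a,b=o1+r1*k[0],o2+r2*k[1]; return ((a+b)/2).round(1),np.linalg.norm(a-b).round(1)
print('cap',tri((392.7,211.5),(141.8,224.8)),onz(t,392.7,211.5,40),onz(s,141.8,224.8,40))
print('tip',tri((159.7,190),(332.3,152)),onz(t,159.7,190,126),onz(s,332.3,152,126))
# turntable disc top by threshold in top view
for n,d,roi in(('top',t,(110,140,220,240)),('scene',s,(285,140,375,205))):
    im=d['img'];hsv=cv2.cvtColor(im,cv2.COLOR_RGB2HSV)
    x0,y0,x1,y1=roi;m=np.zeros(im.shape[:2],np.uint8)
    m[y0:y1,x0:x1]=((hsv[...,1]<50)&(hsv[...,2]>(130 if n=='top' else 150)))[y0:y1,x0:x1]
    m=cv2.morphologyEx(m,cv2.MORPH_CLOSE,np.ones((5,5)))
    c=max(cv2.findContours(m,0,1)[0],key=cv2.contourArea);print(n,cv2.fitEllipse(cv2.convexHull(c)),cv2.contourArea(c))
# base corner screws check
for z in(100,105,110,115):print(z,onz(t,165,191.5,z).round(1),onz(s,330,171,z).round(1))
for nm,p in(('shaft end',(224,292)),('handle end',(331,288)),('can top',(231,83)),):print(nm,onz(t,*p,115 if 'can' in nm else 15).round(0))
print('pulley',onz(t,333,79,24).round(0))
print('tray corners',[onz(t,*p,7).round(0)[:2].tolist() for p in((332,156),(403,148),(418,238),(347,247))])
```

```text
cap (array([ 548.5, -221.8,   34.7]), np.float64(2.3)) [ 548.0997801  -221.66055614   40.        ] [ 553.77483101 -220.25867119   40.        ]
tip (array([579.4, 178.2, 123.9]), np.float64(0.7)) [579.34307749 178.04842881 126.        ] [581.42303557 176.29556785 126.        ]Traceback (most recent call last):
  File "<stdin>", line 15, in <module>
cv2.error: OpenCV(4.12.0) /io/opencv/modules/imgproc/src/shapedescr.cpp:361: error: (-201:Incorrect size of input array) There should be at least 5 points to fit the ellipse in function 'fitEllipseNoDirect'
```

```bash
python3 -m crank '[{"slide":[-41.3,7.8,-22.5],"angular":[0,0,0]},{"slide":[-41.3,7.8,-22.5],"angular":[0,0,0]},{"slide":[-41.3,7.8,-22.5],"angular":[0,0,0]},{"slide":[-41.3,7.8,-22.5],"angular":[0,0,0]},{"slide":[-41.3,7.8,-22.5],"angular":[0,0,0]},{"slide":[-41.3,7.8,-22.5],"angular":[0,0,0]},{"slide":[-41.3,7.8,-22.5],"angular":[0,0,0]},{"slide":[-41.3,7.8,-22.5],"angular":[0,0,0]},{"slide":[-41.3,7.8,-22.5],"angular":[0,0,0]},{"slide":[-41.3,7.8,-22.5],"angular":[0,0,0]},{"slide":[0,0,0],"angular":[0,0,0]},{"slide":[0,0,0],"angular":[0,0,0]}]' 1
python3 - <<'E'
from h import *
d=grab('wrist','w1'); s=robot.sense(); print(s['joints'].round(2),s['ee_pos'],R.from_rotvec(s['tcp_rot']).as_matrix().round(3), proj(d,[548.5,-221.5,40]))
E
```

```text
time: 1.35
ee_pos: [549.7, -220.6, 160.2]
tcp_rot: [-0.424, 1.991, -1.99]
ft_force: [-0.3, -0.0, 0.2]
finger_gap: 88.3
[ 0.38  0.54 -0.1   1.76  0.07  0.86 -0.9 ] [ 548.90121064 -222.51497089  160.43016405] [[-0.915 -0.001  0.404]
 [-0.404 -0.001 -0.915]
 [ 0.001 -1.     0.   ]] [255.35721983 190.54783696]
```

View pics/w1.png

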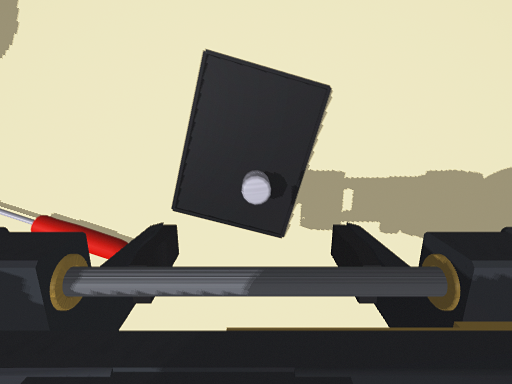

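Run:
```python
from h import *
d=dict(np.load('pics/w1.npz')); im=d['img']
m=np.zeros(im.shape[:2],np.uint8); g=im.mean(2); m[165:210,235:280]=(g>160)[165:210,235:280]
c=max(cv2.findContours(m,0,1)[0],key=cv2.contourArea); e=cv2.fitEllipse(c); print(e,cv2.boundingRect(c))
print(onz(d,*e[0],39)); print(np.round(d['T'],3))
Rm=R.from_rotvec(robot.sense()['tcp_rot']).as_matrix()
P=np.mean([robot.sense()['ee_pos'] for _ in range(5)],0);print(P,Rm.T@(onz(d,*e[0],39)-P))
im2=cv2.resize(im[150:230,200:320],(720,480),interpolation=cv2.INTER_CUBIC);cv2.imwrite('pics/z1.png',im2[:,:,::-1])
```

```text
((255.05755615234375, 190.06703186035156), (25.245929718017578, 26.171106338500977), 121.93809509277344) (242, 177, 27, 27)
[ 548.59742978 -221.13069642   39.        ]
[[ 4.08000e-01  8.82000e-01  2.36000e-01  6.10207e+02]
 [-9.13000e-01  3.94000e-01  1.04000e-01 -1.93485e+02]
 [-2.00000e-03 -2.58000e-01  9.66000e-01  3.05747e+02]
 [ 0.00000e+00  0.00000e+00  0.00000e+00  1.00000e+00]]
[ 548.90121064 -222.51497089  160.43016405] [ -0.42395493 121.429689    -1.39432156]
```

View pics/z1.png

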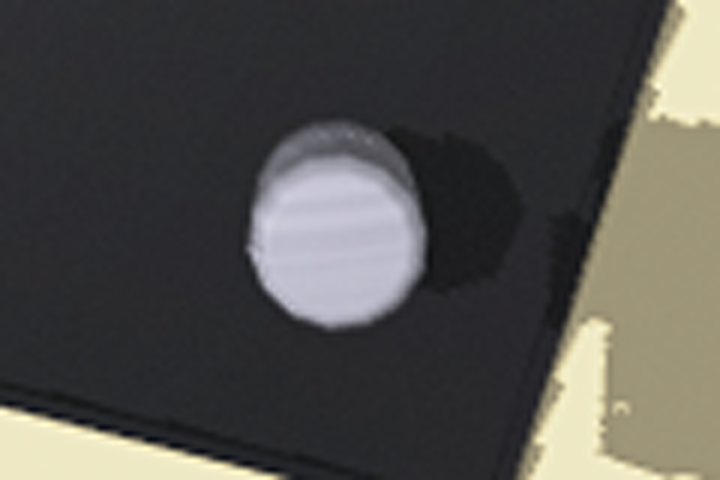

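```bash
python3 -m crank '[{"slide":[-0.4,40,-0.7],"angular":[0,0,0]},{"slide":[0,40,0],"angular":[0,0,0]},{"slide":[0,40,0],"angular":[0,0,0]},{"slide":[0,18,0],"angular":[0,0,0]},{"slide":[0,10,0],"angular":[0,0,0]},{"slide":[0,0,0],"angular":[0,0,0]},{"slide":[0,0,0],"angular":[0,0,0]}]' 1
python3 - <<'E'
from h import *
d=grab('wrist','w2'); s=robot.sense(); print(s['ee_pos'],s['ft_force'])
E
```

```text
time: 2.1
ee_pos: [550.0, -222.4, 13.8]
tcp_rot: [-0.418, 1.991, -1.994]
ft_force: [-1.0, 0.0, -0.1]
finger_gap: 88.2
[ 550.35799942 -222.14233847   14.11692775] [-0.08159296 -0.95480615 -0.13219272]
```

View pics/w2.png

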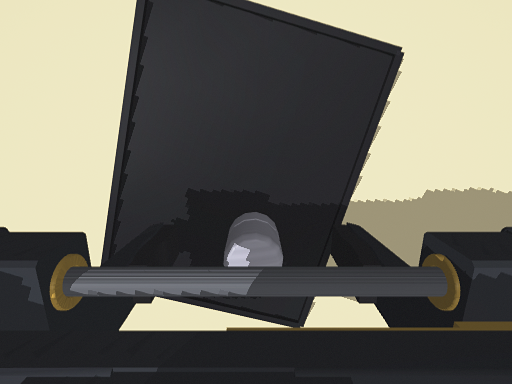

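The cap stands between the open fingers at about (253,240), centred. Closing now.

```bash
python3 -m crank '[{"slide":[0,0,0],"angular":[0,0,0]},{"slide":[0,0,0],"angular":[0,0,0]},{"slide":[0,0,0],"angular":[0,0,0]},{"slide":[0,0,0],"angular":[0,0,0]},{"slide":[0,0,0],"angular":[0,0,0]},{"slide":[0,0,0],"angular":[0,0,0]},{"slide":[0,0,0],"angular":[0,0,0]},{"slide":[0,0,0],"angular":[0,0,0]}]' 0
python3 -m crank '[{"slide":[0,0,0],"angular":[0,0,0]},{"slide":[0,0,0],"angular":[0,0,0]},{"slide":[0,-10,0],"angular":[0,0,0]},{"slide":[0,-45,0],"angular":[0,0,0]},{"slide":[0,-45,0],"angular":[0,0,0]},{"slide":[0,-45,0],"angular":[0,0,0]},{"slide":[0,-40,0],"angular":[0,0,0]},{"slide":[0,0,0],"angular":[0,0,0]},{"slide":[0,0,0],"angular":[0,0,0]}]'
python3 - <<'E'
from h import *
P=[];F=[]
for i in range(1): d=grab('wrist','w3'); s=robot.sense(); P.append(s['ee_pos']);F.append(s['ft_force'])
print(P,F,s['finger_gap'])
Rm=R.from_rotvec(s['tcp_rot']).as_matrix(); print(Rm.round(3)); print('delta tool',Rm.T@(np.array([580,177.5,0])-np.array([549,-221.5,0])))
E
```

```text
time: 2.95
ee_pos: [549.5, -221.2, 12.7]
tcp_rot: [-0.42, 1.992, -1.992]
ft_force: [0.1, -1.2, -0.1]
finger_gap: 28.9
time: 3.85
ee_pos: [549.9, -221.3, 199.0]
tcp_rot: [-0.418, 1.99, -1.993]
ft_force: [-1.2, -0.9, -1.2]
finger_gap: 28.7
[array([ 548.9279184 , -221.01355426,  197.45864213])] [array([-0.70318553, -0.7508638 , -1.04634435])] 28.973536642907277
[[-0.915 -0.001  0.404]
 [-0.404  0.    -0.915]
 [ 0.001 -1.    -0.   ]]
delta tool [-1.89516589e+02  3.38796439e-02 -3.52484697e+02]
```

View pics/w3.png

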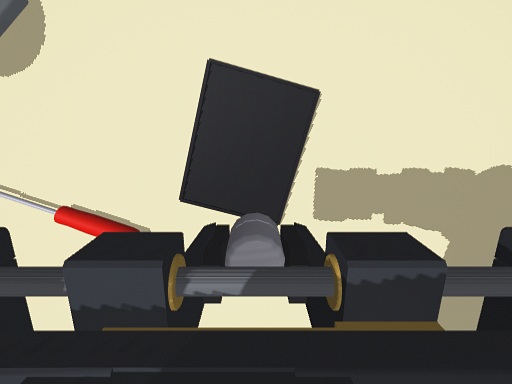

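```bash
python3 -m crank '[{"slide":[-17.8,0,-39.2],"angular":[0,0,0]},{"slide":[-17.8,0,-39.2],"angular":[0,0,0]},{"slide":[-17.8,0,-39.2],"angular":[0,0,0]},{"slide":[-17.8,0,-39.2],"angular":[0,0,0]},{"slide":[-17.8,0,-39.2],"angular":[0,0,0]},{"slide":[-17.8,0,-39.2],"angular":[0,0,0]},{"slide":[-17.8,0,-39.2],"angular":[0,0,0]},{"slide":[-17.8,0,-39.2],"angular":[0,0,0]},{"slide":[-17.1,0,-38.9],"angular":[0,0,0]},{"slide":[0,0,0],"angular":[0,0,0]},{"slide":[0,0,0],"angular":[0,0,0]},{"slide":[0,0,0],"angular":[0,0,0]}]'
python3 - <<'E'
from h import *
d=grab('wrist','w4'); s=robot.sense(); print(s['ee_pos'],s['ft_force'],s['joints'].round(2)); grab('scene','s4');grab('top','t4');print(proj(d,[580,177.5,126]))
im=d['img'];cv2.imwrite('pics/z4.png',cv2.resize(im[100:280,160:350],(760,600)[:2],interpolation=cv2.INTER_CUBIC)[:,:,::-1])
E
```

```text
time: 5.1
ee_pos: [552.5, 164.0, 196.5]
tcp_rot: [-0.422, 1.993, -1.995]
ft_force: [0.3, 0.1, -0.8]
finger_gap: 28.6
[552.77784782 163.69148848 196.76341324] [-0.09334428 -1.12850209  0.19385376] [-0.21  0.47 -0.2   1.77  0.12  0.92 -1.62]
[253.30991886 166.56800466]
```

View pics/z4.png

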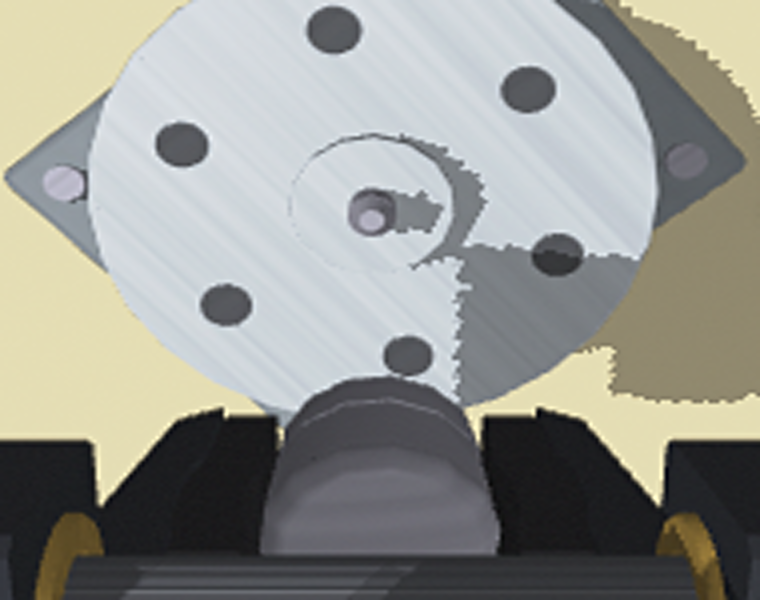

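View pics/s4.png

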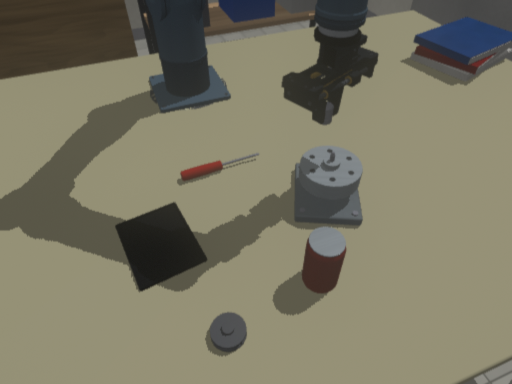

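```bash
python3 - <<'E'
from h import *
d=dict(np.load('pics/w4.npz')); 
Rm=R.from_rotvec(robot.sense()['tcp_rot']).as_matrix()
im=d['img']; g=im.mean(2)
print('col profile',[(v,int(g[v,254:258].mean())) for v in range(206,232)])
print('row tip',[(u,int(g[165:167,u].mean())) for u in range(242,266)]); print('col tip',[(v,int(g[v,252:254].mean())) for v in range(154,174)])
for v in(222,228): print(v,[(u,int(g[v,u])) for u in list(range(224,240))+list(range(274,290))])
for vr in(213.0,214):
  for zr in(188,189.):
    far=onz(d,255.3,vr,zr); cap=far+15*Rm[:,0]
    tip=onz(d,252.75,165.7,126); print(vr,zr,cap.round(1),tip.round(1),(Rm.T@(tip-cap)).round(2))
E
python3 - <<'E'
import cv2,numpy as np
a=cv2.imread('pics/t4.png');cv2.imwrite('pics/z5.png',cv2.resize(a[130:260,90:260],(784,600),interpolation=cv2.INTER_CUBIC))
E
```

```text
col profile [(206, 140), (207, 140), (208, 145), (209, 160), (210, 177), (211, 208), (212, 193), (213, 88), (214, 72), (215, 76), (216, 77), (217, 77), (218, 76), (219, 90), (220, 99), (221, 78), (222, 76), (223, 76), (224, 76), (225, 76), (226, 76), (227, 76), (228, 76), (229, 76), (230, 76), (231, 78)]
row tip [(242, 209), (243, 211), (244, 210), (245, 212), (246, 215), (247, 141), (248, 136), (249, 142), (250, 181), (251, 180), (252, 179), (253, 179), (254, 182), (255, 186), (256, 104), (257, 93), (258, 98), (259, 132), (260, 131), (261, 131), (262, 131), (263, 131), (264, 131), (265, 129)]
col tip [(154, 216), (155, 221), (156, 156), (157, 86), (158, 106), (159, 118), (160, 116), (161, 115), (162, 110), (163, 173), (164, 181), (165, 179), (166, 179), (167, 179), (168, 185), (169, 132), (170, 117), (171, 218), (172, 218), (173, 213)]
222 [(224, 212), (225, 158), (226, 143), (227, 155), (228, 160), (229, 172), (230, 199), (231, 206), (232, 217), (233, 220), (234, 223), (235, 106), (236, 60), (237, 66), (238, 69), (239, 70), (274, 78), (275, 122), (276, 175), (277, 214), (278, 212), (279, 211), (280, 212), (281, 212), (282, 212), (283, 211), (284, 211), (285, 211), (286, 211), (287, 211), (288, 211), (289, 211)]
228 [(224, 24), (225, 26), (226, 24), (227, 25), (228, 29), (229, 125), (230, 166), (231, 83), (232, 60), (233, 66), (234, 71), (235, 69), (236, 69), (237, 69), (238, 69), (239, 69), (274, 93), (275, 81), (276, 76), (277, 88), (278, 223), (279, 222), (280, 120), (281, 15), (282, 23), (283, 26), (284, 25), (285, 26), (286, 25), (287, 25), (288, 27), (289, 27)]
213.0 188 [551.1 163.2 188. ] [580.5 178.2 126. ] [-32.98  61.98  -1.93]
213.0 189.0 [551.4 163.4 189. ] [580.5 178.2 126. ] [-32.63  62.98  -1.92]
214 188 [550.5 163.  188. ] [580.5 178.2 126. ] [-33.6   61.98  -1.93]
214 189.0 [550.8 163.1 189. ] [580.5 178.2 126. ] [-33.25  62.98  -1.93]
```

View pics/z5.png

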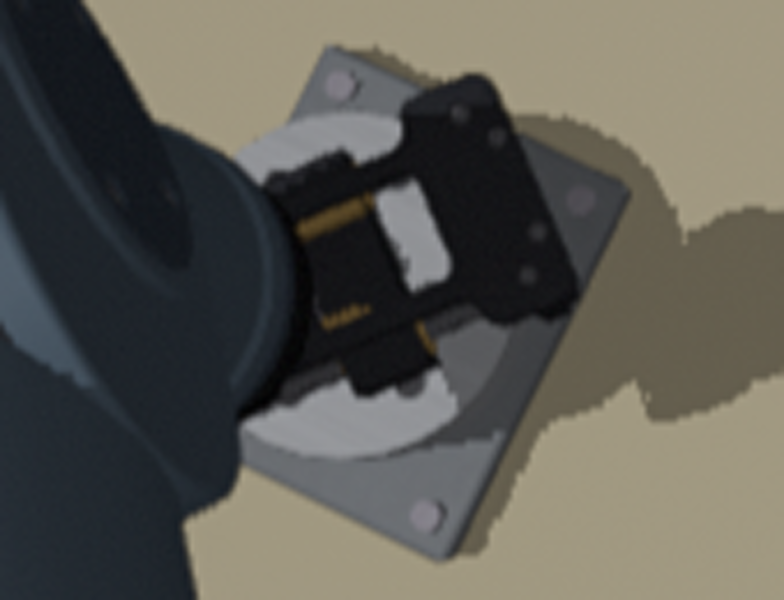

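```bash
python3 -m crank '[{"slide":[-31.8,0,-1.7],"angular":[0,0,0]},{"slide":[0,40,0],"angular":[0,0,0]},{"slide":[0,9,0],"angular":[0,0,0]},{"slide":[0,0,0],"angular":[0,0,0]},{"slide":[0,0,0],"angular":[0,0,0]}]'
python3 - <<'E'
from h import *
d=grab('wrist','w6'); s=robot.sense(); print(s['ee_pos'],s['ft_force']); e=grab('scene','s6')
a=cv2.resize(d['img'][150:270,205:305],(400,480),interpolation=cv2.INTER_CUBIC);b=cv2.resize(e['img'][110:206,280:360],(400,480),interpolation=cv2.INTER_CUBIC)
cv2.imwrite('pics/z6.png',np.hstack([a,cv2.convertScaleAbs(b,alpha=1.6)])[:,:,::-1])
E
```

```text
time: 5.75
ee_pos: [581.6, 179.6, 149.5]
tcp_rot: [-0.419, 1.992, -1.993]
ft_force: [0.3, 0.3, -0.5]
finger_gap: 28.9
[581.96133063 179.93638604 150.02699316] [-0.91711166  0.01213063  0.02056829]
```

View pics/z6.png

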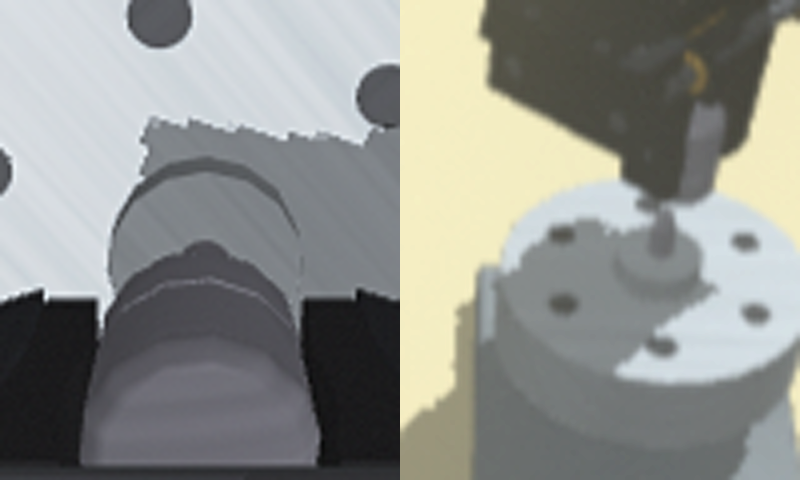

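Run:
```python
from h import *
d=dict(np.load('pics/s6.npz')); im=d['img'].astype(float)
Rm=R.from_rotvec(robot.sense()['tcp_rot']).as_matrix()
tip=onz(d,280+664/5,110+208/5,126); print('tip',tip, 'base at hub',proj(d,tip-[0,0,20]))
cam=d['T'][:3,3]
v=tip-cam; r=np.cross(v,[0,0,1]); r/=np.linalg.norm(r); 
if (d['T'][:3,0]@r)<0:r=-r
for dz in(16,26,36,46): 
  p=tip+[0,0,dz]; print(dz,proj(d,p),proj(d,p+15*r),proj(d,p-15*r))
f=(cam-tip)*[1,1,0]; f/=np.linalg.norm(f); print('rim front bottom',[proj(d,tip+[0,0,h]+15*f) for h in(14,15,16)], 'r',r)
g=im.mean(2)
for y in range(126,156,3): print(y,[int(x) for x in g[y,328:432][:40-4+8]][4:32])
```

```text
tip [639.86703032 327.15789933 126.        ] base at hub [409.914299   159.17846941]
16 [415.1899404  145.32350421] [423.02843332 147.55033121] [407.46305731 143.12838429]
26 [416.72205796 141.29983505] [424.64980532 143.5194943 ] [408.90829954 139.11209113]
36 [418.2847799  137.19579227] [426.30380317 139.40754737] [410.38220119 135.01615415]
46 [419.87903244 133.00894333] [427.99142165 135.21201735] [411.88562327 130.83818062]
rim front bottom [array([413.27767097, 150.34553365]), array([413.42929305, 149.94734156]), array([413.5812159 , 149.54835959])] r [ 0.76130561  0.64839322 -0.        ]
126 [44, 48, 52, 50, 49, 50, 53, 58, 58, 48, 44, 42, 42, 42, 43, 42, 42, 42, 42, 56, 108, 136, 139, 139, 139, 140, 139, 140]
129 [45, 48, 47, 45, 44, 43, 45, 46, 44, 43, 43, 44, 43, 43, 42, 43, 42, 42, 50, 91, 134, 139, 139, 139, 139, 139, 139, 140]
132 [44, 43, 43, 43, 43, 44, 56, 73, 73, 74, 73, 74, 66, 49, 44, 43, 42, 46, 74, 132, 140, 139, 140, 139, 140, 140, 140, 139]
135 [44, 44, 43, 44, 43, 51, 73, 76, 75, 74, 73, 70, 65, 49, 43, 44, 45, 68, 131, 139, 139, 140, 140, 140, 140, 140, 140, 140]
138 [44, 44, 43, 43, 45, 59, 66, 67, 67, 65, 64, 63, 54, 46, 44, 49, 77, 120, 137, 140, 140, 139, 140, 140, 140, 140, 140, 139]
141 [44, 43, 43, 44, 46, 61, 66, 67, 66, 65, 65, 71, 85, 102, 121, 135, 139, 140, 140, 140, 140, 139, 140, 140, 140, 140, 140, 140]
144 [45, 44, 44, 44, 53, 65, 66, 67, 66, 66, 73, 109, 136, 139, 140, 140, 140, 139, 140, 140, 140, 140, 141, 140, 140, 140, 141, 140]
147 [44, 44, 44, 48, 65, 66, 67, 67, 66, 67, 90, 134, 140, 139, 140, 140, 140, 140, 140, 140, 140, 140, 140, 140, 141, 140, 140, 140]
150 [73, 79, 87, 85, 84, 84, 86, 103, 115, 131, 136, 136, 136, 137, 137, 137, 138, 139, 140, 140, 140, 140, 140, 140, 141, 140, 140, 140]
153 [77, 75, 88, 130, 135, 136, 136, 136, 136, 136, 136, 136, 136, 135, 135, 135, 135, 135, 135, 135, 137, 139, 140, 139, 140, 140, 141, 140]
```

Run:
```python
from h import *
d=dict(np.load('pics/s6.npz'))
b=cv2.resize(d['img'][122:172,310:360],(600,600),interpolation=cv2.INTER_NEAREST)
cv2.imwrite('pics/z7.png',cv2.convertScaleAbs(b,alpha=1.8)[:,:,::-1])
```

```text
(no output)
```

View pics/z7.png

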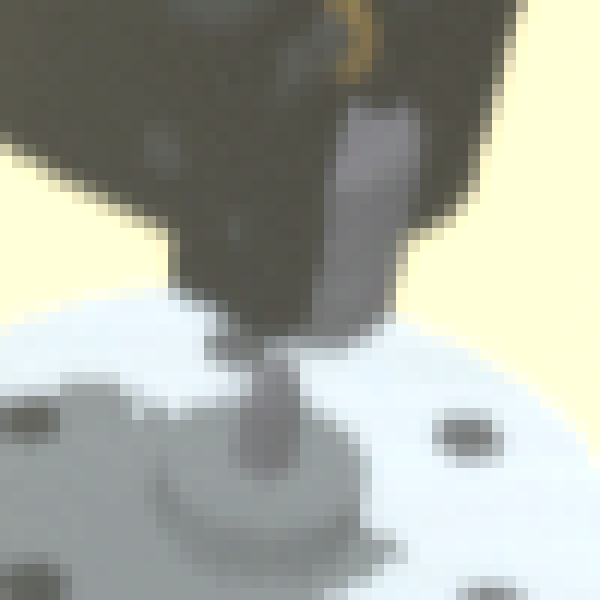

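Run:
```python
from h import *
d=dict(np.load('pics/s6.npz'))
Rm=R.from_rotvec(robot.sense()['tcp_rot']).as_matrix()
tip=onz(d,333.0,152.3,126); print('tip',tip)
cam=d['T'][:3,3]; v=tip-cam; r=np.cross(v,[0,0,1]); r/=np.linalg.norm(r)
if (d['T'][:3,0]@r)<0:r=-r
for dz in(16,21,26,36): 
  p=tip+[0,0,dz]; print(dz,proj(d,p),proj(d,p+15*r))
f=(cam-tip)*[1,1,0]; f/=np.linalg.norm(f)
print('rim front',[proj(d,tip+[0,0,h]+15*f).round(1) for h in(14,15,16)],'r',Rm.T@r,'f',Rm.T@f)
for h in(0,-12): print([proj(d,tip+[0,0,h]+s*5*r).round(1) for s in(-1,1)])
```

```text
tip [582.77738018 177.13367405 126.        ]
16 [334.1377471  146.04519063] [341.77235135 147.20692025]
21 [334.50062758 144.05024096] [342.17431804 145.20978756]
26 [334.86709032 142.03559763] [342.58026866 143.1928611 ]
36 [335.61097691 137.94605193] [343.40436098 139.09843799]
rim front [array([333.1, 151.5]), array([333.2, 151.1]), array([333.3, 150.7])] r [-0.86278525  0.00165067 -0.50556788] f [-0.50556638  0.00125679  0.86278679]
[array([330.5, 151.9]), array([335.5, 152.7])]
[array([329.7, 156.5]), array([334.6, 157.3])]
```

```bash
cat > avg.py <<'E'
from h import *
P=[];F=[];G=[];M=[]
import sys
for i in range(int(sys.argv[1]) if len(sys.argv)>1 else 5):
    eyes.grab_frame('wrist'); s=robot.sense(); P.append(s['ee_pos']);F.append(s['ft_force']);G.append(s['finger_gap']);M.append(s['moment'])
print('AVG t%.2f'%s['time'],np.mean(P,0).round(2),'F',np.mean(F,0).round(2),'M',np.mean(M,0).round(3),'gap',round(np.mean(G),2))
E
python3 -m crank '[{"slide":[0.5,8,0],"angular":[0,0,0]},{"slide":[0,6,0],"angular":[0,0,0]},{"slide":[0,0,0],"angular":[0,0,0]}]'; python3 avg.py 6
```

```text
time: 6.15
ee_pos: [580.2, 179.6, 133.8]
tcp_rot: [-0.422, 1.993, -1.993]
ft_force: [-0.2, 0.0, -0.3]
finger_gap: 29.1
AVG t6.45 [580.95 179.94 134.64] F [ 0.03  0.1  -0.4 ] M [-0.004  0.007  0.009] gap 28.79
```

```bash
python3 -m crank '[{"slide":[0,2,0],"angular":[0,0,0]},{"slide":[0,2,0],"angular":[0,0,0]},{"slide":[0,2,0],"angular":[0,0,0]}]'; python3 avg.py 3;  python3 -m crank '[{"slide":[0,1,0],"angular":[0,0,0]},{"slide":[0,1,0],"angular":[0,0,0]},{"slide":[0,0,0],"angular":[0,0,0]}]'; python3 avg.py 4
```

```text
time: 6.75
ee_pos: [581.0, 179.8, 128.5]
tcp_rot: [-0.42, 1.992, -1.993]
ft_force: [0.2, -0.9, 2.2]
finger_gap: 28.8
AVG t6.90 [581.   179.67 128.41] F [ 0.74  0.07 -0.8 ] M [-0.154 -0.045  0.014] gap 28.82
time: 7.2
ee_pos: [581.1, 179.5, 126.6]
tcp_rot: [-0.42, 1.992, -1.993]
ft_force: [1.1, -2.3, 1.0]
finger_gap: 29.2
AVG t7.40 [581.08 179.49 126.61] F [ 1.01 -2.01 -0.55] M [-0.502 -0.151  0.018] gap 28.72
```

Run:
```python
from h import *
e=grab('scene','s8')
cv2.imwrite('pics/z8.png',cv2.convertScaleAbs(cv2.resize(e['img'][122:182,300:360],(600,600),interpolation=cv2.INTER_CUBIC),alpha=1.7)[:,:,::-1])
```

```text
(no output)
```

View pics/z8.png

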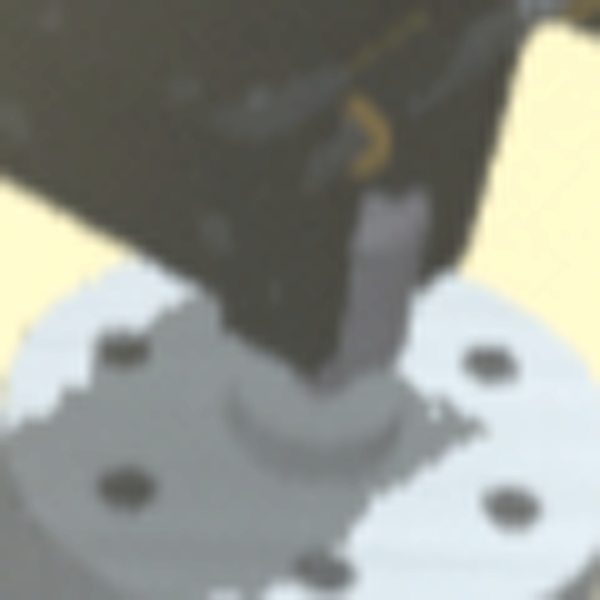

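```bash
python3 -m crank '[{"slide":[0,0,0.7],"angular":[0,0,0]},{"slide":[0,0,0.6],"angular":[0,0,0]},{"slide":[0,0,0],"angular":[0,0,0]}]'; python3 avg.py 5
```

```text
time: 7.75
ee_pos: [581.3, 179.3, 126.7]
tcp_rot: [-0.421, 1.993, -1.991]
ft_force: [-0.4, -0.5, 0.2]
finger_gap: 28.7
AVG t8.00 [581.38 179.19 126.7 ] F [-0.2  -0.   -0.05] M [-0.014  0.045 -0.004] gap 28.83
```

```bash
python3 -m crank '[{"slide":[0,0.5,0],"angular":[0,0,0]},{"slide":[0,0.5,0],"angular":[0,0,0]},{"slide":[0,0.5,0],"angular":[0,0,0]},{"slide":[0,0.5,0],"angular":[0,0,0]}]'; python3 avg.py 4; python3 -m crank '[{"slide":[0,0.5,0],"angular":[0,0,0]},{"slide":[0,0.5,0],"angular":[0,0,0]},{"slide":[0,0.5,0],"angular":[0,0,0]},{"slide":[0,0.5,0],"angular":[0,0,0]}]'; python3 avg.py 4
```

```text
time: 8.4
ee_pos: [581.6, 178.8, 124.7]
tcp_rot: [-0.42, 1.992, -1.992]
ft_force: [-0.6, -1.3, -0.1]
finger_gap: 28.6
AVG t8.60 [581.57 178.72 124.7 ] F [0.34 0.79 0.08] M [-0.021  0.03   0.021] gap 29.0
time: 9.0
ee_pos: [581.7, 178.8, 122.8]
tcp_rot: [-0.42, 1.992, -1.992]
ft_force: [-0.4, -0.9, 1.9]
finger_gap: 28.6
AVG t9.20 [581.67 178.77 122.77] F [0.18 0.12 1.87] M [-0.057 -0.028 -0.003] gap 28.87
```

```bash
python3 -m crank '[{"slide":[0,0.5,0],"angular":[0,0,0]},{"slide":[0,0.5,0],"angular":[0,0,0]}]'; python3 avg.py 3; python3 -m crank '[{"slide":[0,0.5,0],"angular":[0,0,0]},{"slide":[0,0.5,0],"angular":[0,0,0]}]'; python3 avg.py 3;python3 -m crank '[{"slide":[0,0.5,0],"angular":[0,0,0]},{"slide":[0,0.5,0],"angular":[0,0,0]}]'; python3 avg.py 3
```

```text
time: 9.4
ee_pos: [581.7, 178.8, 121.9]
tcp_rot: [-0.42, 1.992, -1.992]
ft_force: [0.2, -0.2, 2.8]
finger_gap: 28.5
AVG t9.55 [581.7  178.79 121.78] F [-0.41 -0.04  2.64] M [-0.051 -0.067  0.013] gap 28.77
time: 9.75
ee_pos: [581.7, 178.8, 120.8]
tcp_rot: [-0.42, 1.992, -1.992]
ft_force: [-0.6, -0.2, 3.8]
finger_gap: 28.7
AVG t9.90 [581.55 178.78 120.61] F [ 0.41 -0.38  2.62] M [-0.042 -0.105 -0.001] gap 28.72
time: 10.1
ee_pos: [581.4, 178.7, 119.6]
tcp_rot: [-0.421, 1.992, -1.992]
ft_force: [0.4, 0.1, 3.3]
finger_gap: 28.7
AVG t10.25 [581.33 178.68 119.52] F [ 0.21 -0.3   1.59] M [-0.046 -0.034  0.022] gap 28.78
```

Run:
```python
from h import *
d=grab('wrist','w9');e=grab('scene','s9')
a=cv2.resize(d['img'][150:270,205:305],(400,480),interpolation=cv2.INTER_CUBIC);b=cv2.resize(e['img'][122:182,310:360],(400,480),interpolation=cv2.INTER_CUBIC)
cv2.imwrite('pics/z9.png',np.hstack([a,cv2.convertScaleAbs(b,alpha=1.6)])[:,:,::-1])
```

```text
(no output)
```

View pics/z9.png

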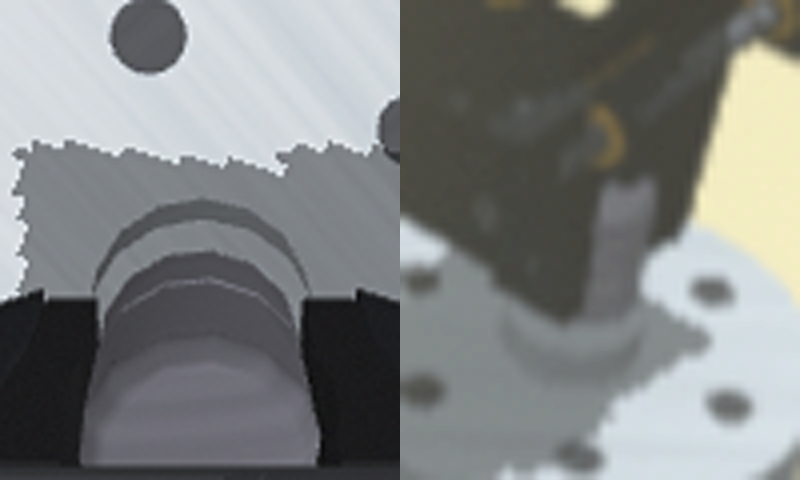

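The cap has not moved in the grip and is concentric with the hub, just above it or touching. I'll carry on down.

```bash
for i in 1; do python3 -m crank '[{"slide":[0,0.4,0],"angular":[0,0,0]},{"slide":[0,0.4,0],"angular":[0,0,0]}]'; python3 avg.py 3; python3 -m crank '[{"slide":[0,0.4,0],"angular":[0,0,0]},{"slide":[0,0.4,0],"angular":[0,0,0]}]'; python3 avg.py 3;python3 -m crank '[{"slide":[0,0.4,0],"angular":[0,0,0]},{"slide":[0,0.4,0],"angular":[0,0,0]}]'; python3 avg.py 3; done | grep -v -e tcp_rot -e gap: -e time
```

```text
ee_pos: [581.4, 178.7, 118.9]
ft_force: [0.7, 0.2, 2.8]
AVG t10.70 [581.44 178.68 118.81] F [-0.06 -0.28  2.06] M [-0.08   0.03   0.003] gap 28.81
ee_pos: [581.5, 178.7, 118.1]
ft_force: [-0.6, -0.2, 2.7]
AVG t11.05 [581.52 178.72 118.06] F [-0.07 -0.51  1.76] M [-0.072  0.054  0.008] gap 28.76
ee_pos: [581.5, 178.7, 117.3]
ft_force: [-0.2, -0.2, 3.2]
AVG t11.40 [581.55 178.74 117.26] F [-0.23 -0.42  2.23] M [-0.103  0.054  0.002] gap 28.73
```

```bash
for i in 1; do python3 -m crank '[{"slide":[0,0.4,0],"angular":[0,0,0]},{"slide":[0,0.4,0],"angular":[0,0,0]}]'; python3 avg.py 2; python3 -m crank '[{"slide":[0,0.4,0],"angular":[0,0,0]},{"slide":[0,0.4,0],"angular":[0,0,0]}]'; python3 avg.py 2;python3 -m crank '[{"slide":[0,0.4,0],"angular":[0,0,0]},{"slide":[0,0.4,0],"angular":[0,0,0]}]'; python3 avg.py 2; done | grep -v -e tcp_rot -e gap: -e time
```

```text
ee_pos: [581.5, 178.8, 116.5]
ft_force: [-0.7, -0.4, 3.7]
AVG t11.70 [581.51 178.75 116.42] F [0.17 0.29 2.39] M [-0.071  0.007  0.018] gap 28.78
ee_pos: [581.5, 178.8, 115.7]
ft_force: [-0.1, -0.4, 2.3]
AVG t12.00 [581.51 178.73 115.61] F [-0.    0.23  1.38] M [-0.076  0.046 -0.033] gap 28.83
ee_pos: [581.5, 178.8, 114.9]
ft_force: [-1.0, 0.2, 3.0]
AVG t12.30 [581.5  178.74 114.8 ] F [ 0.13 -0.52  1.99] M [-0.072 -0.004 -0.011] gap 28.66
```

```bash
for i in 1; do python3 -m crank '[{"slide":[0,0.4,0],"angular":[0,0,0]},{"slide":[0,0.4,0],"angular":[0,0,0]}]'; python3 avg.py 2; python3 -m crank '[{"slide":[0,0.4,0],"angular":[0,0,0]},{"slide":[0,0.4,0],"angular":[0,0,0]}]'; python3 avg.py 2; done | grep -v -e tcp_rot -e gap: -e time
python3 - <<'E'
from h import *
d=grab('wrist','w10');e=grab('scene','s10')
a=cv2.resize(d['img'][150:270,205:305],(400,480),interpolation=cv2.INTER_CUBIC);b=cv2.resize(e['img'][122:182,310:360],(400,480),interpolation=cv2.INTER_CUBIC)
cv2.imwrite('pics/z10.png',np.hstack([a,cv2.convertScaleAbs(b,alpha=1.6)])[:,:,::-1])
E
```

```text
ee_pos: [581.6, 178.7, 114.1]
ft_force: [0.1, -0.3, 2.8]
AVG t12.60 [581.52 178.74 114.03] F [ 0.34 -0.57  2.42] M [-0.072  0.055  0.014] gap 28.61
ee_pos: [581.6, 178.8, 113.4]
ft_force: [-1.1, 0.2, 3.4]
AVG t12.90 [581.53 178.78 113.31] F [-0.53  0.41  2.56] M [-0.092  0.075 -0.028] gap 28.94
```

View pics/z10.png

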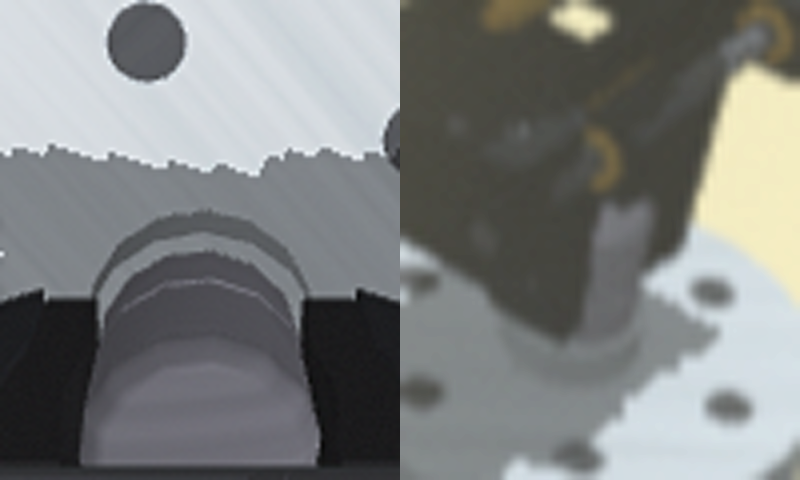

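The rim is still a few mm above the hub. Continuing.

```bash
for i in 1; do python3 -m crank '[{"slide":[0,0.4,0],"angular":[0,0,0]},{"slide":[0,0.4,0],"angular":[0,0,0]},{"slide":[0,0.4,0],"angular":[0,0,0]}]'; python3 avg.py 2; python3 -m crank '[{"slide":[0,0.4,0],"angular":[0,0,0]},{"slide":[0,0.4,0],"angular":[0,0,0]},{"slide":[0,0.4,0],"angular":[0,0,0]}]'; python3 avg.py 2;python3 -m crank '[{"slide":[0,0.4,0],"angular":[0,0,0]},{"slide":[0,0.4,0],"angular":[0,0,0]}]'; python3 avg.py 2; done | grep -v -e tcp_rot -e gap: -e time
```

```text
ee_pos: [581.6, 178.7, 112.1]
ft_force: [-1.1, -0.3, 3.0]
AVG t13.40 [581.5  178.73 112.01] F [ 0.01 -0.68  2.71] M [-0.098  0.048  0.019] gap 29.0
ee_pos: [581.5, 178.8, 110.9]
ft_force: [-0.5, -0.5, 3.7]
AVG t13.80 [581.54 178.77 110.83] F [-0.53 -1.01  2.81] M [-0.071  0.089 -0.031] gap 28.82
ee_pos: [581.5, 178.8, 110.1]
ft_force: [-0.9, -1.1, 4.2]
AVG t14.10 [581.51 178.75 110.01] F [-0.38  0.12  3.12] M [-0.067  0.092 -0.007] gap 28.78
```

```bash
for i in 1; do python3 -m crank '[{"slide":[0,0.3,0],"angular":[0,0,0]},{"slide":[0,0.3,0],"angular":[0,0,0]}]'; python3 avg.py 2; python3 -m crank '[{"slide":[0,0.3,0],"angular":[0,0,0]},{"slide":[0,0.3,0],"angular":[0,0,0]}]'; python3 avg.py 2; done | grep -v -e tcp_rot -e gap: -e time
```

```text
ee_pos: [581.6, 178.8, 109.6]
ft_force: [-1.3, -0.4, 5.8]
AVG t14.40 [581.57 178.77 109.59] F [-0.69 -0.1   4.35] M [-0.094  0.193  0.027] gap 28.98
ee_pos: [581.7, 178.8, 109.3]
ft_force: [-1.2, -1.0, 7.9]
AVG t14.70 [581.65 178.81 109.29] F [-1.51 -1.24  7.43] M [-0.16   0.343  0.004] gap 28.82
```

Run:
```python
from h import *
d=grab('wrist','w11')
cv2.imwrite('pics/z11.png',cv2.resize(d['img'][170:270,205:305],(600,600),interpolation=cv2.INTER_CUBIC)[:,:,::-1])
```

```text
(no output)
```

View pics/z11.png

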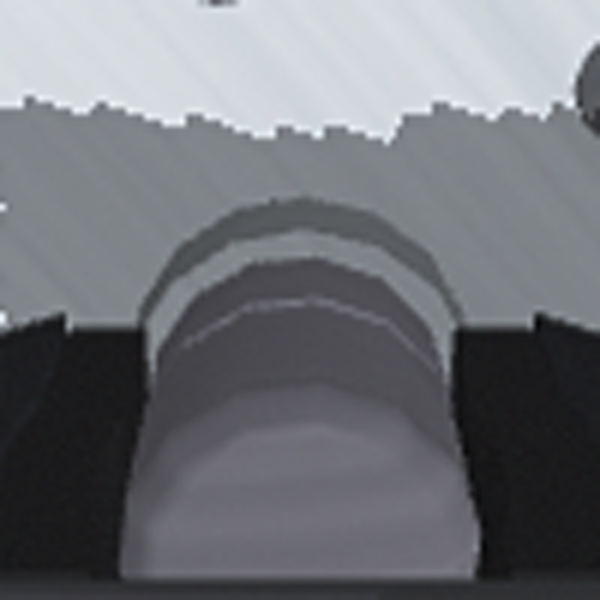

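The turntable has moved down with the cap since contact, because its edge stays fixed in the wrist view. The force is now rising at about 9 N/mm, so the ring has been reached. I'll finish slowly.

```bash
for i in 1; do python3 -m crank '[{"slide":[0.2,0.2,0],"angular":[0,0,0]},{"slide":[0.2,0.2,0],"angular":[0,0,0]}]'; python3 avg.py 3; python3 -m crank '[{"slide":[0.1,0.2,0],"angular":[0,0,0]},{"slide":[0,0.2,0],"angular":[0,0,0]}]'; python3 avg.py 3; done | grep -v -e tcp_rot -e gap: -e time
```

```text
ee_pos: [581.6, 178.8, 109.2]
ft_force: [-1.6, -1.2, 8.0]
AVG t15.10 [581.6  178.78 109.16] F [-1.64 -0.97  7.7 ] M [-0.155  0.281 -0.017] gap 28.7
ee_pos: [581.7, 178.8, 109.0]
ft_force: [-1.8, -0.4, 10.8]
AVG t15.45 [581.66 178.82 109.  ] F [-1.12 -1.4   9.74] M [-0.208  0.331  0.01 ] gap 28.66
```

```bash
for i in 1; do python3 -m crank '[{"slide":[0.1,0.2,0],"angular":[0,0,0]},{"slide":[0.1,0.2,0],"angular":[0,0,0]}]'; python3 avg.py 3; python3 -m crank '[{"slide":[0.1,0.2,0],"angular":[0,0,0]},{"slide":[0,0.1,0],"angular":[0,0,0]}]'; python3 avg.py 4; done | grep -v -e tcp_rot -e gap: -e time
```

```text
ee_pos: [581.6, 178.8, 108.8]
ft_force: [-1.3, -0.7, 11.4]
AVG t15.80 [581.66 178.79 108.82] F [-1.75 -1.67 11.04] M [-0.203  0.38   0.002] gap 28.98
ee_pos: [581.7, 178.8, 108.7]
ft_force: [-1.7, -2.1, 13.0]
AVG t16.20 [581.67 178.81 108.72] F [-2.18 -0.44 12.16] M [-0.206  0.42  -0.002] gap 28.82
```

```bash
for i in 1; do python3 -m crank '[{"slide":[0,0.2,0],"angular":[0,0,0]},{"slide":[0,0.15,0],"angular":[0,0,0]}]'; python3 avg.py 6; done | grep -v -e tcp_rot -e gap: -e time
python3 - <<'E'
from h import *
d=grab('wrist','w12')
cv2.imwrite('pics/z12.png',cv2.resize(d['img'][170:270,205:305],(600,600),interpolation=cv2.INTER_CUBIC)[:,:,::-1])
E
```

```text
ee_pos: [581.7, 178.8, 108.5]
ft_force: [-2.1, -1.0, 13.9]
AVG t16.70 [581.72 178.81 108.52] F [-2.56 -0.86 13.41] M [-0.227  0.517  0.021] gap 28.76
```

View pics/z12.png

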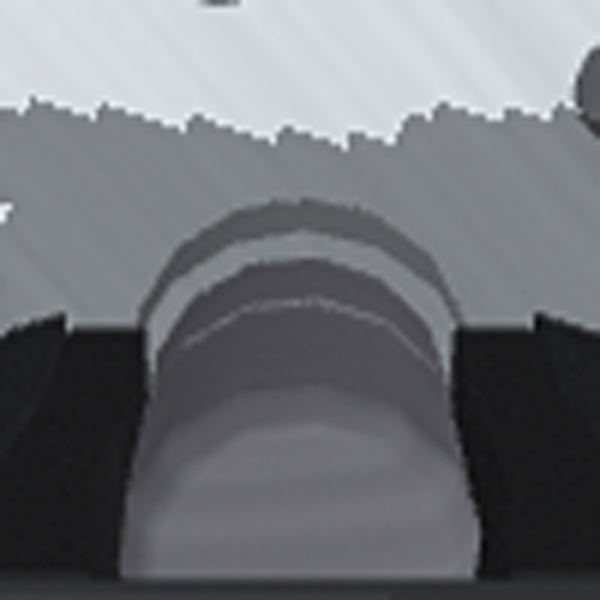

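```bash
for i in 1; do python3 -m crank '[{"slide":[0,-0.3,0],"angular":[0,0,0]},{"slide":[0,-0.3,0],"angular":[0,0,0]}]'; python3 avg.py 3;  python3 -m crank '[{"slide":[0,-0.3,0],"angular":[0,0,0]},{"slide":[0,-0.2,0],"angular":[0,0,0]}]'; python3 avg.py 3; done | grep -v -e tcp_rot -e gap: -e time
```

```text
ee_pos: [581.6, 178.8, 108.7]
ft_force: [-0.7, -0.1, 7.7]
AVG t17.10 [581.63 178.79 108.69] F [-0.55 -0.51  9.78] M [-0.138  0.274  0.02 ] gap 28.73
ee_pos: [581.6, 178.8, 108.8]
ft_force: [0.5, -0.9, 5.4]
AVG t17.45 [581.59 178.77 108.82] F [-0.05  0.17  6.71] M [-0.06   0.023  0.019] gap 28.71
```

```bash
for i in 1; do python3 -m crank '[{"slide":[0,-0.3,0],"angular":[0,0,0]},{"slide":[0,-0.3,0],"angular":[0,0,0]}]'; python3 avg.py 4; python3 -m crank '[{"slide":[0,0.3,0],"angular":[0,0,0]},{"slide":[0,0.3,0],"angular":[0,0,0]},{"slide":[0,0.3,0],"angular":[0,0,0]},{"slide":[0,0.3,0],"angular":[0,0,0]},{"slide":[0,0.2,0],"angular":[0,0,0]},{"slide":[0,0.2,0],"angular":[0,0,0]}]'; python3 avg.py 4; done | grep -v -e tcp_rot -e gap: -e time
```

```text
ee_pos: [581.5, 178.7, 109.0]
ft_force: [2.2, 0.7, 1.8]
AVG t17.85 [581.48 178.71 108.95] F [2.12 0.21 3.  ] M [ 0.168 -0.483  0.018] gap 28.94
ee_pos: [581.6, 178.8, 108.5]
ft_force: [-0.4, -1.0, 12.9]
AVG t18.65 [581.57 178.77 108.53] F [-4.40e-01 -1.00e-02  1.31e+01] M [-0.108  0.067  0.028] gap 28.72
```

```bash
for i in 1; do python3 -m crank '[{"slide":[0,0.2,0],"angular":[0,0,0]},{"slide":[0,0.1,0],"angular":[0,0,0]}]'; python3 avg.py 4; done | grep -v -e tcp_rot -e gap: -e time
```

```text
ee_pos: [581.6, 178.8, 108.4]
ft_force: [-1.8, -0.5, 13.9]
AVG t19.05 [581.6  178.78 108.42] F [-1.05 -0.37 14.16] M [-0.101  0.183 -0.009] gap 28.73
```

```bash
for i in 1; do python3 -m crank '[{"slide":[0,0.2,0],"angular":[0,0,0]},{"slide":[0,0.1,0],"angular":[0,0,0]}]'; python3 avg.py 5; done | grep -v -e tcp_rot -e gap: -e time
```

```text
ee_pos: [581.6, 178.8, 108.3]
ft_force: [-1.6, -0.7, 15.5]
AVG t19.50 [581.59 178.76 108.26] F [-0.9  -1.11 15.6 ] M [-0.142  0.293 -0.01 ] gap 28.68
```

```bash
for i in 1; do python3 -m crank '[{"slide":[0,-0.3,0],"angular":[0,0,0]},{"slide":[0,-0.3,0],"angular":[0,0,0]},{"slide":[0,-0.3,0],"angular":[0,0,0]},{"slide":[0,-0.3,0],"angular":[0,0,0]},{"slide":[0,-0.3,0],"angular":[0,0,0]},{"slide":[0,-0.3,0],"angular":[0,0,0]}]'; python3 avg.py 4; done | grep -v -e tcp_rot -e gap: -e time
```

```text
ee_pos: [581.4, 178.7, 108.7]
ft_force: [2.8, 1.3, 2.8]
AVG t20.30 [581.39 178.69 108.71] F [3.42 1.07 5.02] M [ 0.222 -0.6   -0.019] gap 28.84
```

```bash
python3 -m crank '[{"slide":[-0.4,0,0],"angular":[0,0,0]},{"slide":[-0.4,-0.2,0],"angular":[0,0,0]}]'; python3 avg.py 3; python3 -m crank '[{"slide":[0,0,0],"angular":[0,0,0]},{"slide":[0,0,0],"angular":[0,0,0]},{"slide":[0,0,0],"angular":[0,0,0]},{"slide":[0,0,0],"angular":[0,0,0]},{"slide":[0,0,0],"angular":[0,0,0]}]' 0.7
python3 avg.py 3
python3 - <<'E'
from h import *
d=grab('wrist','w13')
cv2.imwrite('pics/z13.png',cv2.resize(d['img'][170:270,205:305],(600,600),interpolation=cv2.INTER_CUBIC)[:,:,::-1])
E
```

```text
time: 20.5
ee_pos: [581.5, 178.7, 108.7]
tcp_rot: [-0.421, 1.992, -1.992]
ft_force: [0.5, 0.9, 4.8]
finger_gap: 28.9
AVG t20.65 [581.46 178.73 108.68] F [1.5  0.42 6.33] M [ 0.092 -0.306  0.037] gap 28.82
time: 21.15
ee_pos: [581.1, 178.6, 108.2]
tcp_rot: [-0.421, 1.993, -1.993]
ft_force: [0.2, -0.1, 0.0]
finger_gap: 61.4
AVG t21.30 [581.36 178.68 108.42] F [ 0.36 -0.26 -0.04] M [ 0.008  0.022 -0.012] gap 61.54
```

View pics/z13.png

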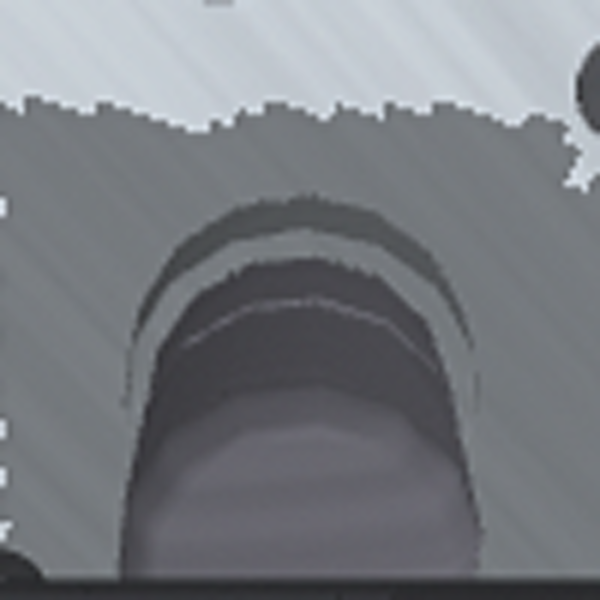

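```bash
python3 -m crank '[{"slide":[0,-20,0],"angular":[0,0,0]},{"slide":[0,-40,0],"angular":[0,0,0]},{"slide":[0,-45,0],"angular":[0,0,0]},{"slide":[0,-40,0],"angular":[0,0,0]},{"slide":[40,0,0],"angular":[0,0,0]},{"slide":[40,0,0],"angular":[0,0,0]},{"slide":[0,0,0],"angular":[0,0,0]},{"slide":[0,0,0],"angular":[0,0,0]}]' 1
python3 - <<'E'
from h import *
d=grab('wrist','w14');e=grab('scene','s14')
a=cv2.resize(d['img'],(400,300));b=e['img'][122:212,280:370];b=cv2.resize(b,(400,400),interpolation=cv2.INTER_CUBIC)
cv2.imwrite('pics/z14.png',np.hstack([np.vstack([a,np.zeros((100,400,3),np.uint8)]),cv2.convertScaleAbs(b,alpha=1.5)])[:,:,::-1])
E
```

```text
time: 22.15
ee_pos: [508.3, 146.2, 254.0]
tcp_rot: [-0.419, 1.992, -1.992]
ft_force: [0.7, 0.4, 0.3]
finger_gap: 88.0
```

View pics/z14.png

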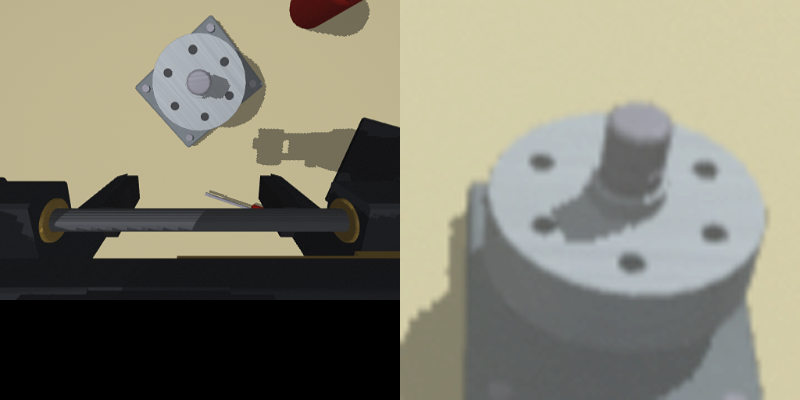

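View pics/s14.png

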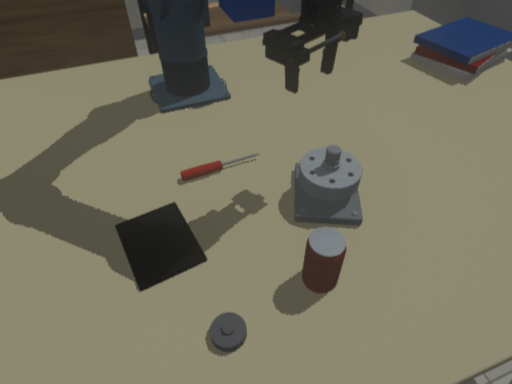

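The scene picture shows the cap upright and centred on the hub at about (333,155), with the gripper clear of it. The can, screwdriver and pulley are at the same pixels as at the start, so I'm handing in.

```bash
python3 -c "
from rig import robot; print(robot.hand_in())"
```

```text
the job is handed in; nothing more can be done
None
```

The cap is on the spindle, pressed down by feel and released, and I handed the job in at about 22 s of the 45 s allowed. I estimate the final clamp at about 8 to 11 N, but I could not measure it directly.

- **Pressing:** The cap slid down with about 3 N of drag, a little under the 4–8 N stated. It picked up the turntable and carried it through its free play. The force then rose at about 8 to 9 N/mm on the ring, to a final push of about 15.6 N, which means roughly 12 N of peak clamp, under the 18 N limit.
- **Springback:** I pressed twice. After the first push, at about 13.4 N, I backed off and saw the cap spring back about 0.4 mm. I then pushed slightly harder to make up for it.
- **Sideways correction:** Just after the spindle entered the cap there was a 2 N side force, because I was about 1 mm off. I shifted the tool and the side force went away. Small side loads, up to 3.4 N, came back while I was pressing and unloading.
- **Last checks:** The wrist and scene pictures show the cap upright and concentric on the hub. The gripper is open and clear, with force readings within the sensor noise. By eye, the can, screwdriver and spare pulley are where they were at the start.

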